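# Divert a flanged spacer to the round dish

## Robot

A 6-joint arm with a two-finger parallel gripper is mounted at the origin on the work surface. World frame = base frame: x ahead of the robot, y to its left, z up, the work surface at z = 0. Lengths are in m, angles in rad, forces in N, time in s.
With the tool pointing down it reaches from about 0.275 to 0.775 m from the base axis. Payload 14.6 kg.
Tool frame: the origin (TCP) lies midway between the tips of the shut fingers; the grasp point (between the pads) lies 19 mm behind it; z points along the fingers, y is the line along which they close (so a half turn about z gives the same grasp; the last joint's range is limited). The gripper opens to 85 mm and grips with 20 to 120 N. Pads are 22 mm wide; open, the fingers measure 114 mm over their backs; the gripper's body (76 mm by 85 mm) begins 54 mm behind the grasp point. The pads swing forward as they close: fully open they stand 13 mm farther back than shut.
Start: joints at [0.998, 0.263, -0.048, 1.259, 0, 1.415], TCP at [0.213, 0.48, 0.231] pointing down, gripper open.
Joint ranges: [-2.65, 2.65], [-0.89, 1.7], [-1.18, 1.37], [-2.13, 2.11], [-1.35, 1.29], [-3.14, 3.14]. Speed limits (rad/s): [1.89, 1.89, 2.57, 2.79, 3.14, 3.14].

## Interface

Orientations are given as a unit quaternion [x, y, z, w].
In Python, from bench import r, cams gives the robot as it stands (r), with the cameras (cams).
- The arm moves only by the tool inch_along, called after "Call:" in YAML: its name, and indented under it one key for each argument. Schema: {"type":"object","properties":{"plan":{"type":"array","items":{"type":"object","properties":{"dx":{"type":"number"},"dy":{"type":"number"},"dz":{"type":"number"},"yaw":{"type":"number"}},"additionalProperties":false},"minItems":1,"maxItems":20},"finger_gap":{"type":"number"},"only":{"type":"string"},"quiet":{"type":"boolean"},"lines":{"type":"string"}},"required":["plan"],"additionalProperties":false}. plan is a list of rows, 1 to 20 of them, each an object with the fields dx, dy, dz (the shift in m), yaw (a turn about the tool's z in rad); a field left out counts as zero; each row is the pose to reach, as a shift and turn from the pose commanded when the call began, along the tool's axes at that moment; what a row does not reach only later rows make up. A row lasts 1/8 s, in which the tool goes at most 0.0625 m and 0.188 rad, less where a joint would pass 70% of its speed; a pose out of reach is approached as far as the arm can. finger_gap is the finger opening in m, set as the call begins (left out keeps the last). The fingers move at their own pace and stop on an object; the grip force is fixed at half the most. Time passes only in rows, so rows that do not move let the fingers close. The tool returns the time, the measured TCP pose, the force, the opening and the grip force at its end. only (a regular expression) keeps the lines of the reply that match it, lines (a string "A,B") keeps lines A to B, and quiet returns only ok. Input that does not fit is refused with a message, and nothing moves.
- r.get_state(): the state, without advancing time (a new reading comes with each control period).
- cams.snapshot(name): name is "scene" or "top"; returns the picture (480x640x3 uint8, red, green, blue); there is no depth.
- cams.camera_info(name): a dict with "fovy" (degrees; the focal length in pixels is half the picture's height over the tangent of half this angle, whatever the lens; pixels are square), "cx", "cy" (the principal point, pixels), "rvec" (rotation vector, rad) and "tvec" (3), from world to camera coordinates, as OpenCV has them. Camera axes: x right, y down, z forward; pixel columns grow to the right and rows downward; lengths in m; the calibration is good to about 2 mm. A picture is of the moment at which its call begins. camera_info takes no time and is no camera call.
- r.close_job(): hands the job in; it is judged then, once.
The state is a dict: "clock": time; "q": joint angles; "joint_velocities": joint speeds; "tau": joint torques, N m; "tool_pos": TCP position; "ee_rot": TCP orientation; "force": force on the tool from outside, world axes, zero at the start; "moment": the same for the moment, N m; "opening": finger opening in m; "grasp_force": force on a finger pad.
Only numpy, scipy, OpenCV 4.12 (cv2) and the standard library are available. Lean on these libraries where they do the work, as an engineer would, in place of code of your own. Each camera call takes 0.05 s, during which the arm holds its last target. There are 200 camera calls.

## Task

Push the lever of the sorting chute fully over to the side where the round dish stands. Then drop the flanged aluminium spacer (the one with a wide foot) into the hopper from above, so that it slides down the chute into the round dish, and leave the lever over on that side.

Things in the scene. Friction and masses are not known exactly. Their poses are not given: they have to be found in the camera images.
- spacer: Flanged spacer, turned aluminium, 40 mm tall, standing upright on a 3 mm mat: flange 34 mm diameter, 5 mm thick at the bottom, above it a round body 24 mm diameter to the top. 45 g. Origin: centre of its underside, z up its axis. Near it, not wanted: a plain spacer without flange (same body and height) and a flat disc (34 mm diameter, 12 mm high).
- diverter: Sorting chute, fixed. Origin on the table under the hopper's centre, z up, x away from the lever, y along the two chutes. Open hopper over the origin: rim 205 mm up, inside 100 (x) by 120 mm (y), walls 4 mm. A slippery plate in it rocks with the lever about x, 140 mm up, and dips to the side the lever leans to: a part dropped in slides out there, by a chute ending 86 mm to +y or -y.
- lever_tip (a point): Top of the lever's handle. The lever, a 10 mm rod with a 20 mm black grip on its last 45 mm, stands before the hopper at x -80 mm in the diverter's frame; pivot 140 mm up, 130 mm long, swings in the y-z plane. Upright: tip at y 0, 270 mm up; starts within 9 degrees of that. Stops at 40 degrees: tip at y +84 or -84 mm, 239 mm up. Stays where left; 2 N moves it.
- dish: Round steel dish, 124 mm diameter, 46 mm high, wall 4 mm, fixed on the table below the end of one of the two chutes, 130 mm to +y or to -y of the diverter's origin. Origin: centre of its underside. A square-cornered steel tray stands below the other chute.

How it is judged:
On the way, in this order (a step that is already met when the one before it is completed fails the run):
1. the lever is over to the dish's side while the spacer is not yet at the hopper (horizontal distance between spacer and diverter above 0.09 m and ((y of dish in the frame of diverter above 0 m and y of lever_tip in the frame of diverter above 0.06 m) or (y of dish in the frame of diverter below 0 m and y of lever_tip in the frame of diverter below -0.06 m))), for 0.1 s.
2. the spacer goes down inside the hopper (z of spacer in the frame of diverter between 0.1 and 0.19 m and horizontal distance between spacer and diverter below 0.06 m).
At the end, for the whole second after the job is handed in: The flanged spacer lies at rest in the round dish (its origin within 60 mm of the dish's centre and less than 60 mm above the table), and the lever still leans to the dish's side, its tip at least 60 mm off the upright position (stop at 84 mm) (horizontal distance between spacer and dish below 0.06 m and height (world z) of spacer below 0.06 m and linear speed of spacer below 0.03 m/s and ((y of dish in the frame of diverter above 0 m and y of lever_tip in the frame of diverter above 0.06 m) or (y of dish in the frame of diverter below 0 m and y of lever_tip in the frame of diverter below -0.06 m))); the robot touches nothing.
It also fails if it takes over 54 s, if anything falls off the work surface, if the arm or the gripper's body presses on something with over 40 N, if the wrist force passes 120 N, or if a joint passes its speed limit or range.

## Working session

There is one attempt and no reset: what is moved stays moved. The work goes in short steps, Python scripts to look and compute and a tool call to move; the robot and the scene stay as the last step left them, time stands still between calls to the robot, and variables do not carry over. Pictures are saved under pics/ and viewed, at most 10 in all, crops included, and the job is handed in when it is done.

```bash
ls; mkdir -p pics; python3 - <<'E'
from bench import r, cams
import cv2
s=r.get_state(); print(s)
for n in("scene","top"):
    print(n,cams.camera_info(n)); cv2.imwrite(f"pics/{n}0.png",cams.snapshot(n)[:,:,::-1])
E
```

```text
bench.py
pics
{'clock': 0.0, 'q': array([ 9.97699616e-01,  2.63531962e-01, -4.89319791e-02,  1.25940646e+00,
       -1.01963138e-05,  1.41551284e+00]), 'joint_velocities': array([-0.00043138,  0.00172891,  0.0008621 , -0.00280522,  0.00021013,
       -0.00013055]), 'tau': array([ 3.81900463e-03, -6.37607646e+01,  3.84560430e+01,  1.37805229e-02,
        2.26414263e-04, -3.28888541e-05]), 'tool_pos': array([0.21287395, 0.47960484, 0.23082224]), 'ee_rot': array([ 2.07390375e-01,  9.78258117e-01, -5.03630648e-04, -1.86525073e-04]), 'force': array([-0.32531981, -0.5261846 , -0.11050467]), 'moment': array([ 0.00400719, -0.01754806,  0.05111112]), 'grasp_force': 0.0, 'opening': 0.0851530938373516}
scene {'fovy': 46.990360999491976, 'cx': 309.5433241262027, 'cy': 238.40193085290957, 'rvec': array([ 2.19775989,  1.4915446 , -0.42191217]), 'tvec': array([-0.16795649, -0.3227423 ,  1.3699558 ])}
top {'fovy': 45.030710763047594, 'cx': 332.5929676740791, 'cy': 241.1353496078441, 'rvec': array([ 2.1924688 , -2.0217021 ,  0.21332583]), 'tvec': array([-0.03883692,  0.54009267,  1.12270938])}
```

View pics/scene0.png

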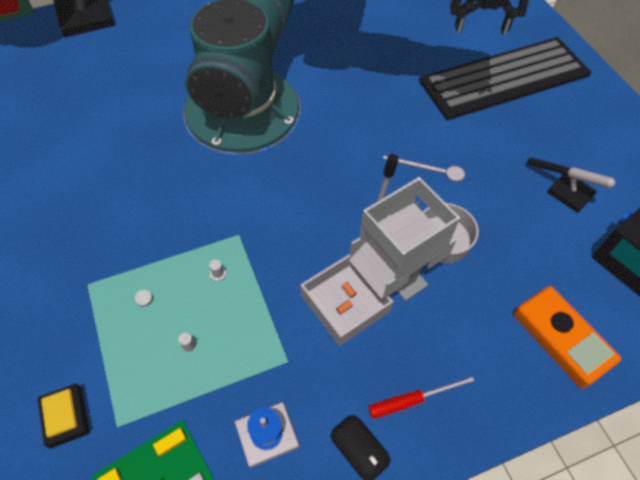

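View pics/top0.png

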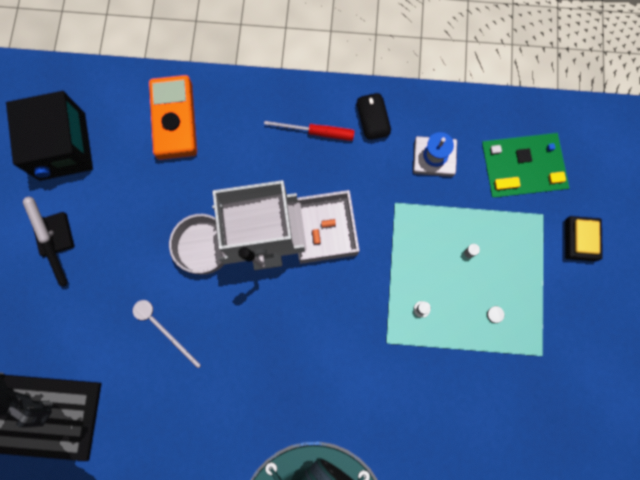

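Scene: mat with three parts (a flanged-looking one at scene (217,270) / top (422,310), plain one at (187,341)/(472,252), disc at (143,298)/(495,315)). The hopper is at top (253,220), the lever grip at (391,160)/(247,253), and the dish at top (198,244), on the world +y side. I'll enlarge these areas.

```bash
python3 - <<'E'
import cv2,numpy as np
s=cv2.imread("pics/scene0.png");t=cv2.imread("pics/top0.png")
def c(i,x,y,w,h,k):return cv2.resize(i[y:y+h,x:x+w],None,fx=k,fy=k,interpolation=cv2.INTER_CUBIC)
a=np.hstack([c(s,170,240,80,120,5),c(t,400,220,80,120,5)]); cv2.imwrite("pics/c1.png",a)
a=np.hstack([c(s,350,140,133,150,3),c(t,160,160,133,150,3)]); cv2.imwrite("pics/c2.png",a)
E
```

```text
(no output)
```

View pics/c1.png

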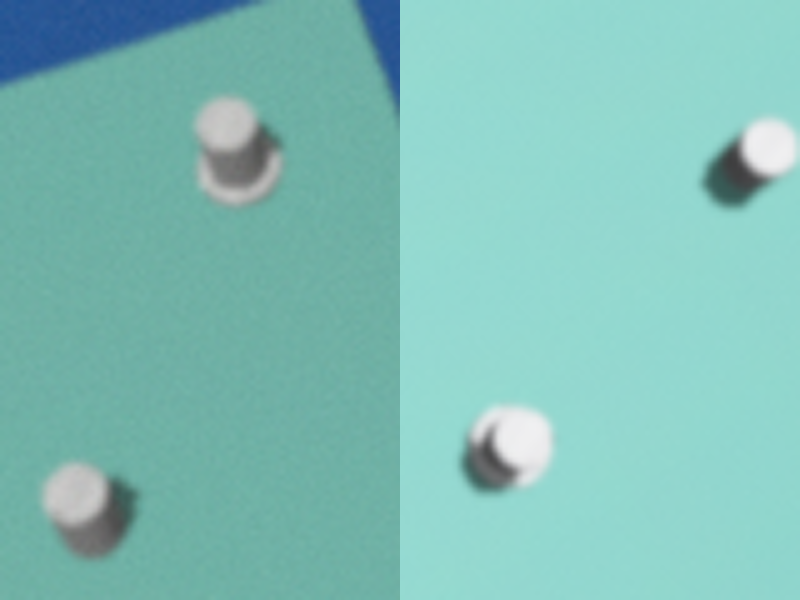

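View pics/c2.png

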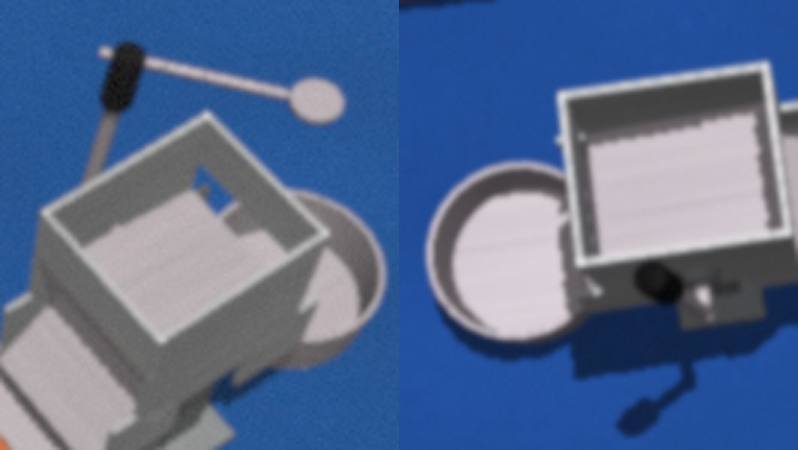

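```bash
cat >h.py <<'E'
import numpy as np,cv2
from bench import r, cams
def cam(n):
    i=cams.camera_info(n);f=240/np.tan(np.radians(i["fovy"]/2))
    K=np.array([[f,0,i["cx"]],[0,f,i["cy"]],[0,0,1]]);R=cv2.Rodrigues(i["rvec"])[0]
    return K@np.c_[R,i["tvec"]]
PS,PT=cam("scene"),cam("top")
def pr(P,X):p=P@np.r_[X,1];return p[:2]/p[2]
def tri(a,b):
    X=cv2.triangulatePoints(PS,PT,np.array(a,float),np.array(b,float)).ravel();X=X[:3]/X[3]
    return X,np.r_[pr(PS,X)-a,pr(PT,X)-b]
E
python3 - <<'E'
from h import *
np.set_printoptions(precision=4,suppress=True)
S=lambda x,y:((x+.5)/3-.5+350,(y+.5)/3-.5+140)
T=lambda x,y:((x-399+.5)/3-.5+160,(y+.5)/3-.5+160)
print("spacer",*tri((215.0,264.6),(424.0,307.8)))
print("tip",*tri(S(130,50),T(653,277)))
C={}
for n,a,b in(("++",(328,233),(559,92)),("+-",(162,341),(768,64)),("-+",(207,112),(582,263))):
    C[n],e=tri(S(*a),T(*b));print(n,C[n],e)
o=(C["+-"]+C["-+"])/2;v=C["++"]-C["+-"];u=C["++"]-C["-+"]
print("hopper",o,"sides",np.linalg.norm(u),np.linalg.norm(v),"yaw",np.arctan2(-v[0],v[1]),np.arctan2(u[1],u[0]))
yaw=np.arctan2(-v[0],v[1])
Rz=lambda a:np.array([[np.cos(a),-np.sin(a)],[np.sin(a),np.cos(a)]])
X,_=tri(S(130,50),T(653,277));print("tip in div",Rz(-yaw)@(X-o)[:2])
from scipy.spatial.transform import Rotation as Ro
print(Ro.from_quat(r.get_state()["ee_rot"]).as_matrix())
E
```

```text
spacer [ 0.4231 -0.1894  0.0387] [-0.2199  0.0114 -0.1878 -0.057 ]
tip [0.467  0.1471 0.2693] [-0.91    0.1278 -0.7763 -0.3873]
++ [0.5863 0.2259 0.2048] [-0.0703  0.0122 -0.0548 -0.0305]
+- [0.6147 0.1034 0.2043] [-0.9364  0.1306 -0.7094 -0.3516]
-+ [0.4831 0.2    0.2063] [-0.6654  0.1018 -0.5596 -0.2923]
hopper [0.5489 0.1517 0.2053] sides 0.10636076203047984 0.1257244069712748 yaw 0.2282446630045438 0.24558798962292586
tip in div [-0.0808  0.014 ]
[[-0.914   0.4057 -0.0005]
 [ 0.4057  0.914  -0.0008]
 [ 0.0001 -0.0009 -1.    ]]
```

Measurements check out: rim height 0.205, sides 106×126 (108×128 nominal), tip z 0.269 at −81 mm, spacer top ≈0.04. Dish is on +y of the diverter. First I move above the lever's −y side with the fingers shut.

Call:
inch_along:
  plan:
    - {"dz": -0.06}
    - {"dz": -0.1}
    - {"dx": -0.13,"dy": -0.08,"dz": -0.1,"yaw": -0.2}
    - {"dx": -0.27,"dy": -0.17,"dz": -0.1,"yaw": -0.4}
    - {"dx": -0.407,"dy": -0.2515,"dz": -0.1,"yaw": -0.65}
    - {"dx": -0.407,"dy": -0.2515,"dz": -0.1,"yaw": -0.65}
    - {"dx": -0.407,"dy": -0.2515,"dz": -0.1,"yaw": -0.65}
    - {"dx": -0.407,"dy": -0.2515,"dz": -0.1,"yaw": -0.65}
    - {"dx": -0.407,"dy": -0.2515,"dz": -0.1,"yaw": -0.65}
    - {"dx": -0.407,"dy": -0.2515,"dz": -0.1,"yaw": -0.65}
    - {"dx": -0.407,"dy": -0.2515,"dz": -0.1,"yaw": -0.65}
    - {"dx": -0.407,"dy": -0.2515,"dz": -0.1,"yaw": -0.65}
    - {"dx": -0.407,"dy": -0.2515,"dz": -0.1,"yaw": -0.65}
  finger_gap: 0

```text
clock: 1.72
tool_pos: [0.4824, 0.0858, 0.3314]
ee_rot: [-0.117, 0.993, 0.0, 0.0]
force: [-0.4, 0.8, 0.3]
opening: 0.0003
grasp_force: 0.0
```

Call:
inch_along:
  plan:
    - {"dz": 0.06}
    - {"dz": 0.109}
    - {"dz": 0.109}
    - {"dy": 0.02,"dz": 0.109}
    - {"dy": 0.035,"dz": 0.109}
    - {"dy": 0.05,"dz": 0.109}
    - {"dy": 0.06,"dz": 0.109}
    - {"dy": 0.07,"dz": 0.109}
    - {"dy": 0.08,"dz": 0.109}
    - {"dy": 0.08,"dz": 0.109}

```text
clock: 2.98
tool_pos: [0.4644, 0.1633, 0.2222]
ee_rot: [-0.116, 0.993, 0.0, -0.0]
force: [-0.2, 0.7, 0.5]
opening: 0.0001
grasp_force: 0.0
```

```bash
python3 -c "
from h import *
cv2.imwrite('pics/t1.png',cv2.resize(np.hstack([cams.snapshot('top')[150:310,160:320],cams.snapshot('scene')[110:270,340:500]])[:,:,::-1],None,fx=2.5,fy=2.5,interpolation=2))"
```

```text
(no output)
```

View pics/t1.png

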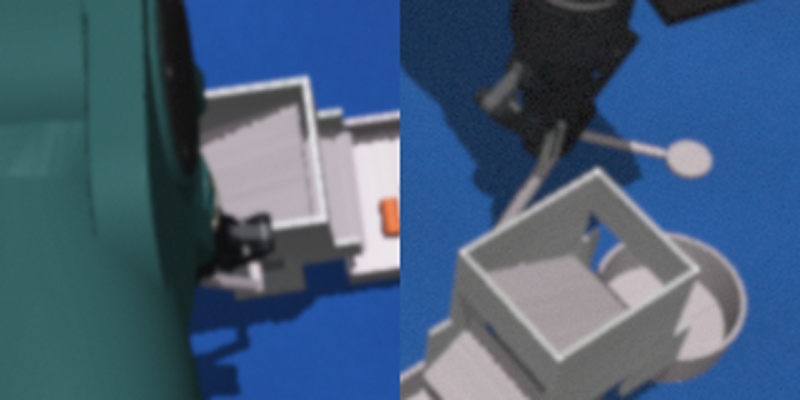

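The lever (scene crop) leans to the dish side with the plate dipping there. I keep pushing until the stop shows in the force.

Call:
inch_along:
  plan:
    - {"dy": 0.005}
    - {"dy": 0.01}
    - {"dy": 0.012}
    - {"dy": 0.012}

```text
clock: 3.58
tool_pos: [0.4618, 0.1746, 0.2223]
ee_rot: [-0.116, 0.993, 0.0, 0.0]
force: [-0.9, -0.6, 0.4]
opening: 0.0001
grasp_force: 0.1
```

Call:
inch_along:
  plan:
    - {"dy": 0.004}
    - {"dy": 0.008}
    - {"dy": 0.008}

```text
clock: 3.95
tool_pos: [0.4599, 0.1825, 0.2223]
ee_rot: [-0.116, 0.993, 0.0, -0.0]
force: [0.8, 0.2, 0.1]
opening: -0.0001
grasp_force: 0.2
```

Call:
inch_along:
  plan:
    - {"dy": 0.004}
    - {"dy": 0.004}

```text
clock: 4.2
tool_pos: [0.4593, 0.1852, 0.2224]
ee_rot: [-0.116, 0.993, -0.001, 0.0]
force: [1.9, -10.3, 1.1]
opening: -0.0
grasp_force: 4.3
```

Stop reached (10 N). Back off, rise, and go over to the spacer.

Call:
inch_along:
  plan:
    - {"dy": -0.03}
    - {"dy": -0.03,"dz": -0.06}
    - {"dx": 0.03,"dy": -0.09,"dz": -0.08}
    - {"dx": 0.06,"dy": -0.18,"dz": -0.08}
    - {"dx": 0.09,"dy": -0.27,"dz": -0.08}
    - {"dx": 0.122,"dy": -0.357}
    - {"dx": 0.122,"dy": -0.357,"dz": 0.06}
    - {"dx": 0.122,"dy": -0.357,"dz": 0.13}
    - {"dx": 0.122,"dy": -0.357,"dz": 0.13}
    - {"dx": 0.122,"dy": -0.357,"dz": 0.13}
    - {"dx": 0.122,"dy": -0.357,"dz": 0.13}
    - {"dx": 0.122,"dy": -0.357,"dz": 0.13}
    - {"dx": 0.122,"dy": -0.357,"dz": 0.13}
  finger_gap: 0.065

```text
clock: 5.82
tool_pos: [0.4232, -0.1893, 0.0935]
ee_rot: [-0.116, 0.993, -0.001, 0.001]
force: [0.4, 0.1, 0.2]
opening: 0.0648
grasp_force: 0.0
```

```bash
python3 -c "
from h import *
t=cams.snapshot('top');s=cams.snapshot('scene')
for n,a in(('top',t),('scene',s)):cv2.imwrite(f'pics/raw_{n}.png',a[:,:,::-1])
cv2.imwrite('pics/t2.png',cv2.resize(np.hstack([t[190:350,160:320],s[190:350,140:300]])[:,:,::-1],None,fx=2.5,fy=2.5,interpolation=2))"
```

```text
(no output)
```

View pics/t2.png

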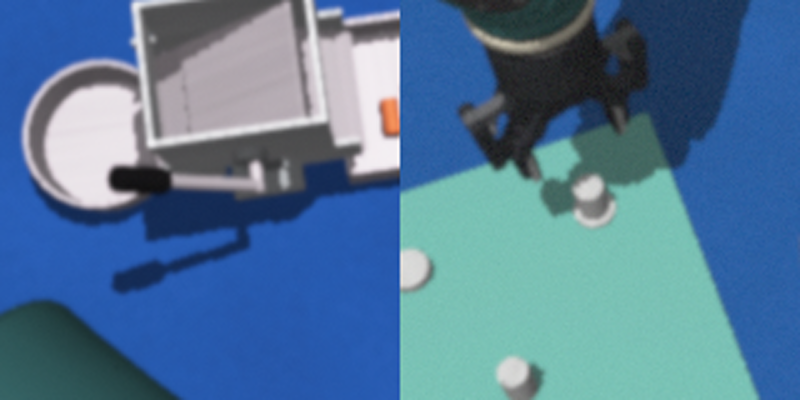

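The lever lies fully over at the dish side (grip at crop (125,180)), and the spacer stands undisturbed between and below the fingers. Descend to z≈0.012 and grip.

Call:
inch_along:
  plan:
    - {"dz": 0.05}
    - {"dz": 0.0815}
    - {"dz": 0.0815}
    - {"dz": 0.0815}

```text
clock: 6.42
tool_pos: [0.4231, -0.1897, 0.012]
ee_rot: [-0.116, 0.993, -0.0, 0.001]
force: [-0.1, -0.9, 0.6]
opening: 0.0652
grasp_force: 0.0
```

Call:
inch_along:
  plan:
    - {}
    - {}
    - {}
    - {}
    - {}
    - {}
  finger_gap: 0

```text
clock: 7.18
tool_pos: [0.4229, -0.1897, 0.0116]
ee_rot: [-0.116, 0.993, -0.0, 0.001]
force: [-1.6, 1.1, 12.9]
opening: 0.0221
grasp_force: 58.2
```

Call:
inch_along:
  plan:
    - {"dz": -0.03}
    - {"dz": -0.06}
    - {"dz": -0.06}

```text
clock: 7.55
tool_pos: [0.4235, -0.1902, 0.0726]
ee_rot: [-0.116, 0.993, -0.001, 0.001]
force: [-0.4, 0.2, -1.1]
opening: 0.0219
grasp_force: 58.7
```

Gripped (opening 22 mm, 58 N). Carry it over the hopper, high first.

Call:
inch_along:
  plan:
    - {"dz": -0.06}
    - {"dz": -0.12}
    - {"dx": -0.03,"dy": 0.045,"dz": -0.17}
    - {"dx": -0.06,"dy": 0.09,"dz": -0.21}
    - {"dx": -0.09,"dy": 0.135,"dz": -0.21}
    - {"dx": -0.13,"dy": 0.19,"dz": -0.21}
    - {"dx": -0.16,"dy": 0.24,"dz": -0.21}
    - {"dx": -0.185,"dy": 0.28,"dz": -0.21}
    - {"dx": -0.201,"dy": 0.303,"dz": -0.21}
    - {"dx": -0.201,"dy": 0.303,"dz": -0.21}
    - {"dx": -0.201,"dy": 0.303,"dz": -0.21}
    - {"dx": -0.201,"dy": 0.303,"dz": -0.21}
    - {"dx": -0.201,"dy": 0.303,"dz": -0.21}

```text
clock: 9.18
tool_pos: [0.5482, 0.151, 0.2809]
ee_rot: [-0.115, 0.993, -0.0, 0.0]
force: [1.1, -0.3, -0.1]
opening: 0.022
grasp_force: 59.0
```

```bash
python3 -c "
from h import *
s=cams.snapshot('scene');t=cams.snapshot('top')
cv2.imwrite('pics/t3.png',cv2.resize(np.hstack([t[150:310,160:320],s[110:270,340:500]])[:,:,::-1],None,fx=2.5,fy=2.5,interpolation=2))"
```

```text
(no output)
```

View pics/t3.png

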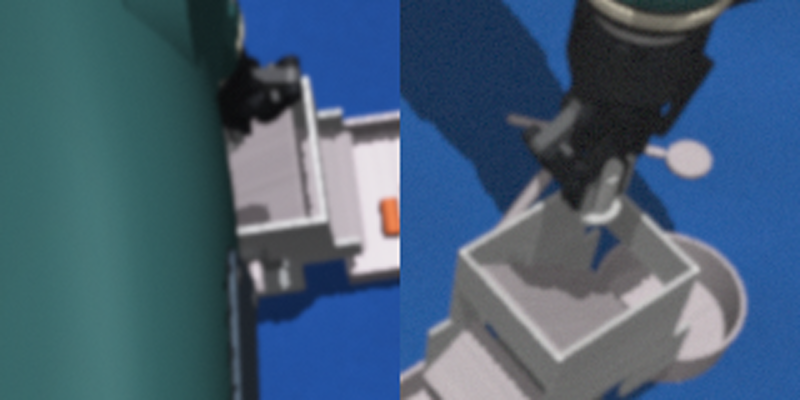

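Spacer held upright, over the hopper. Lower to TCP 0.205 and release with a partial opening.

Call:
inch_along:
  plan:
    - {"dz": 0.04}
    - {"dz": 0.075}
    - {"dz": 0.075}
    - {"dz": 0.075}

```text
clock: 9.78
tool_pos: [0.5488, 0.1517, 0.2072]
ee_rot: [-0.116, 0.993, 0.0, 0.001]
force: [0.5, 0.2, -0.4]
opening: 0.0217
grasp_force: 59.0
```

Call:
inch_along:
  plan:
    - {}
    - {}
    - {}
    - {}
    - {}
  finger_gap: 0.05

```text
clock: 10.4
tool_pos: [0.5483, 0.1517, 0.2058]
ee_rot: [-0.116, 0.993, -0.0, -0.0]
force: [0.3, 0.1, 0.2]
opening: 0.0502
grasp_force: 0.0
```

Call:
inch_along:
  plan:
    - {"dz": -0.05}
    - {"dz": -0.1}
    - {"dz": -0.13}
    - {"dy": -0.05,"dz": -0.13}
    - {"dy": -0.11,"dz": -0.13}
    - {"dy": -0.17,"dz": -0.13}
    - {"dy": -0.23,"dz": -0.13}
    - {"dy": -0.29,"dz": -0.13}
    - {"dy": -0.29,"dz": -0.13}
    - {"dy": -0.29,"dz": -0.13}
    - {"dy": -0.29,"dz": -0.13}
    - {"dy": -0.29,"dz": -0.13}

```text
clock: 11.9
tool_pos: [0.615, -0.1295, 0.3362]
ee_rot: [-0.117, 0.993, -0.0, 0.0]
force: [0.1, 0.2, -0.2]
opening: 0.0503
grasp_force: 0.0
```

```bash
python3 -c "
from h import *
s=cams.snapshot('scene');t=cams.snapshot('top')
cv2.imwrite('pics/t4.png',cv2.resize(np.hstack([t[150:310,160:320],s[130:290,340:500]])[:,:,::-1],None,fx=2.5,fy=2.5,interpolation=2))"
```

```text
(no output)
```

View pics/t4.png

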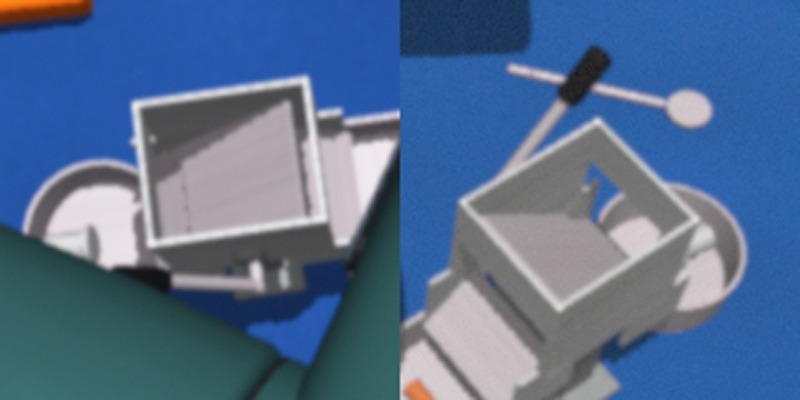

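The spacer lies in the dish (top crop (70,240), scene crop (705,235)), and the lever stays over. I check that it is at rest.

Call:
inch_along:
  plan:
    - {"dy": -0.03}
    - {"dy": -0.06}
    - {"dy": -0.06}
    - {"dy": -0.06}
    - {"dy": -0.06}
    - {"dy": -0.06}

```text
clock: 12.75
tool_pos: [0.6288, -0.1883, 0.3361]
ee_rot: [-0.116, 0.993, -0.0, 0.0]
force: [0.5, -0.5, -0.4]
opening: 0.05
grasp_force: 0.0
```

```bash
python3 -c "
from h import *
import subprocess
a=cams.snapshot('scene')
for i in range(10): b=cams.snapshot('scene')
d=np.abs(cv2.GaussianBlur(a,(5,5),0).astype(int)-cv2.GaussianBlur(b,(5,5),0))[200:270,430:480]
print('maxdiff',d.max())
t=cams.snapshot('top')
cv2.imwrite('pics/t5.png',cv2.resize(np.hstack([t[205:285,160:240],b[195:275,410:490]])[:,:,::-1],None,fx=5,fy=5,interpolation=2))"
```

```text
maxdiff 3
```

View pics/t5.png

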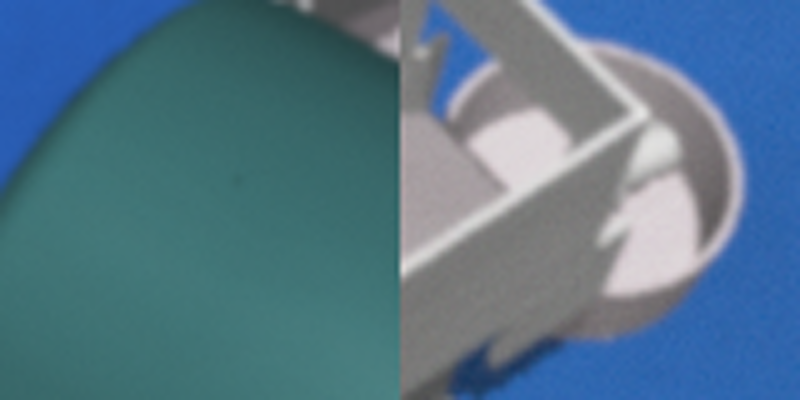

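The spacer lies still on the dish floor (scene crop (655,150)), and the arm touches nothing. I hand in.

```bash
python3 -c "
from bench import r, cams
print(r.close_job())"
```

```text
the job is handed in; nothing more can be done
None
```

The lever is fully over to the dish's side, the flanged spacer slid down the chute and lies still in the round dish, and the job is handed in (no verdict was shown).

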